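Unclip the condiment caddy from the rail and make it up

TASK

Lift the green condiment caddy by its tab, off the hanging rail past its sprung catch, and stand it upright and wholly on the pale cutting board. Then stand the pepper shaker upright in its pocket. Set both down without dropping or tipping them; leave the blue caddy clipped on the rail with its toothpick jar, and do not disturb the fork.

Things in the scene. Friction and masses are not known exactly. Their poses are not given: they have to be found in the camera images.
- green_caddy_grip (a point): centre of the finger tab of the empty green plastic clip-on caddy, the point to grip. The tab is an upright plate 12 mm thick (along the caddy's x), 50 mm wide (y), and runs from 18 mm below this point to 16 mm above it; grip it from above across its 12 mm. Axes as green_caddy.
- green_caddy_pocket (a point): centre of the inner floor of the green caddy's open pocket, 4 mm above the caddy's underside. The pocket is 56 mm by 56 mm inside and 28 mm deep (rim 32 mm above the underside), walls 4 mm. Axes as green_caddy.
- green_caddy: the empty green clip-on caddy, 0.16 kg, 81 (x) by 64 (y) by 96 mm tall. Origin: centre of the pocket's underside; z up, y along the rail, x from pocket to rail (away from the robot). Foot: x -32 to 33, y -32 to 32 mm, on which it stands by itself. Behind the pocket a hook sits over the rail, slot 11 mm, lip reaching down to 24 mm above the underside; on the hook, at x = 38 mm, the tab
- rail_stand: fixed steel rail stand. Origin on the table under the middle of the rail; y along the rail, x away from the robot, z up. Rail 8 mm thick, 250 mm long, top at 101 mm; caddies hang at y = +55 and -55 mm (which is where varies), pockets towards the robot, undersides 45 mm up; they are clear of the rail after 32 mm of lift. Behind it roller brackets with cheeks 3 mm beside each hook, 36 mm deep, 94 mm high: lift straight up
- catch_left (a joint): travel (m) of the sprung roller catch behind the rail at the stand's y = +55 mm; it sits over a ridge on the caddy's lip. 0: forward; about 0.004 as the ridge slips past. Lifting: 2 mm free, then the pull rises to some 10 to 17 N, then the caddy comes free
- catch_right (a joint): the same for the place at the stand's y = -55 mm
- board: fixed thin pale grey-white cutting board lying flat, 155 mm (its x) by 225 mm (its y) by 4 mm; origin at the centre of its underside, so its top is at +4 mm. The pepper shaker starts on its half towards +y; the -y half is free.
- shaker_mid (a point): centre (half-way up) of the pepper shaker: upright glass cylinder 43 mm in diameter with a steel cap 40 mm across from 56 mm up, 75 mm tall in all, about 0.12 kg; z along its axis
- shaker: the same pepper shaker; origin at the centre of its underside
- blue_caddy_grip (a point): tab centre of the blue caddy, same shape as the green one, clipped at the other place on the rail; to be left alone
- blue_caddy_pocket (a point): centre of the blue caddy's pocket floor
- toothpick_jar: red toothpick jar, 46 mm wide, 66 mm tall, standing in the blue caddy's pocket; origin at the centre of its underside; to be left alone
- table_fork: steel fork lying on the table between stand and board, 177 mm (its x) by 22 mm by 8 mm, origin at the centre of its underside; to be left alone

How it is judged:
By the outcome, as a careful person would: the job done as asked, in the order asked, and still so for the second after the job is handed in, with the robot touching nothing.
It also fails if it takes over 59 s, if anything falls off the work surface, if the arm or the gripper's body presses on something with over 40 N, if the wrist force passes 120 N, or if a joint passes its speed limit or range.

ROBOT

A 6-joint arm with a two-finger parallel gripper is mounted at the origin on a cart in front of the work surface, level with it; the furniture and walls round the work are solid. World frame = base frame: x ahead of the robot, y to its left, z up, the work surface at z = 0. Lengths are in m, angles in rad, forces in N, time in s.
With the tool pointing down it reaches from about 0.35 to 0.775 m from the base axis. Payload 5.5 kg.
Tool frame: the origin (TCP) lies midway between the tips of the shut fingers; the grasp point (between the pads) lies 19 mm behind it (r.pinch_z is the distance from the TCP to the grasp point, in m); z points along the fingers, y is the direction in which the jaws open and shut (so a half turn about z gives the same grasp; the last joint's range is limited). The gripper opens to 85 mm and grips with 20 to 120 N. Pads are 22 mm wide; open, the fingers measure 114 mm over their backs; the gripper's body (76 mm by 85 mm) begins 54 mm behind the grasp point. The pads swing forward as they close: fully open they stand 13 mm farther back than shut.
Start: joints at [-1.351, 0.313, 0.046, 1.304, 0, 1.431], TCP at [0.202, -0.538, 0.231] pointing down, gripper open.
Joint ranges: [-2.76, 2.76], [-0.86, 1.69], [-1.03, 1.26], [-2.2, 2.34], [-1.47, 1.5], [-3.14, 3.14]. Speed limits (rad/s): [2.57, 2.57, 3.14, 3.14, 3.14, 3.14].

INTERFACE

Orientations are given as a unit quaternion [w, x, y, z].
In Python, from cell import r gives the robot as it stands.
- The arm moves only by the tool send_rows, never from a script. Its argument "series" is a list of rows, each an object with "offset": the shift along the world's x, y, z in cm, a list of three; "rot": the turn, a rotation vector about the world's x, y, z in degrees, a list of three; "fingers": the gripper's target within -1 to 1 (fully open at 1, half-way at 0, shut at -1). In form: [{"offset": [dx, dy, dz], "rot": [rx, ry, rz], "fingers": fingers}, ...]. A call has 1 to 5 rows; each row is the pose to reach, as a shift and turn from the pose commanded when the call began; what a row does not reach only later rows make up. A row lasts 1/8 s, in which the tool goes at most 62.5 mm and 10.7 degrees, less where a joint would pass 70% of its speed; a pose out of reach is approached as far as the arm can. A call with a gripper value outside its range is refused whole. The fingers move at their own pace and stop on an object; "squeeze" is the grip in N (left out, the last holds). Time passes only in rows, so rows that repeat a pose let the fingers close. It gives the time, the measured TCP pose, the force and the opening at its end, in the units of the state.
- r.state(): the state, without advancing time (a new reading comes with each control period).
- r.snapshot(name): name is "side" or "top" or "wrist"; returns a dict with "image" (400x640x3 uint8, red, green, blue), "mtx" (3x3 intrinsics, pixels), "dist_coeffs" ([k1, k2, p1, p2, k3] as OpenCV has them; the pictures are not rectified), "rvec" (rotation vector, rad) and "tvec" (3), from world to camera coordinates, as OpenCV has them; the wrist camera has in their place "tool_from_camera" (4x4, takes a point from camera to tool coordinates, whose origin is the TCP and whose axes are the flange's). Camera axes: x right, y down, z forward; pixel columns grow to the right and rows downward; lengths in m; the calibration is good to about 2 mm. A picture is of the moment at which its call begins: read the wrist's pose just before it. There is no depth.
- r.sign_off(): hands the job in, once; it reports no verdict.
Trained networks look in a picture, given as the dict that the camera call returned (one of the last four; its "shot" number tells which), for a name from the list of things; names that differ only in an ending like _2 or _b are one class to them, and where a whole thing is asked for, a point or a joint stands for the part that bears it (a point fixed in the world has none). Each returns a list of dicts, best first, with "score" (0 to 1); they miss things now and then, are a little off and sometimes report something else, mostly with a low value. They report only what shows in the picture. A call takes as long as a camera call.
- r.look_for(name, picture): "position" ([x, y, z] in m, in the coordinates of the camera as it stood for that picture, good to about 4 mm: the middle of the surface that is visible of it).
- r.silhouettes(name, picture): "mask" (400x640 bool, what is visible of it).
- r.landmark_of(name, picture): "position" ([x, y, z] in m, in the coordinates of the camera as it stood for that picture, good to about 4 mm: a listed point, or the origin of a listed thing).
The state is a dict: "clock": time; "joint_positions": joint angles; "joint_vel": joint speeds; "tau": joint torques, N m; "position": TCP position; "tool_rot": TCP orientation; "ft_force": force on the tool from outside, world axes, zero at the start; "torque": the same for the moment, N m; "width": finger opening in m.
Only numpy, scipy, OpenCV 4.12 (cv2) and the standard library are available. Lean on these libraries where they do the work, as an engineer would, in place of code of your own. Each camera call takes 0.05 s, during which the arm holds its last target.

## Working session

There is one attempt and no reset: what is moved stays moved. The work goes in short steps, Python scripts to look and compute and a tool call to move; the robot and the scene stay as the last step left them, time stands still between calls to the robot, and variables do not carry over. Pictures are saved under pics/ and viewed, and the job is handed in when it is done.

Besides the shell and the picture viewer there is one more tool, called after "Request:" as name(argument=value, ...), one argument or row to a line, values as JSON. send_rows: Moves the arm, as the interface text tells. Its arguments: {"type":"object","properties":{"series":{"type":"array"},"squeeze":{"type":"number"}},"required":["series"]}

```bash
mkdir -p pics; cat > h.py <<'E'
import numpy as np, cv2
from cell import r
from scipy.spatial.transform import Rotation as R
def T_wc(p, st=None):
    if 'rvec' in p:
        Rm=cv2.Rodrigues(np.array(p['rvec'],float))[0]; t=np.array(p['tvec'],float).ravel()
        M=np.eye(4); M[:3,:3]=Rm.T; M[:3,3]=-Rm.T@t; return M
    q=st['tool_rot']; M=np.eye(4); M[:3,:3]=R.from_quat([q[1],q[2],q[3],q[0]]).as_matrix(); M[:3,3]=st['position']
    return M@np.array(p['tool_from_camera'])
def w(M,x): return (M[:3,:3]@np.array(x)+M[:3,3])
def save(p,n): cv2.imwrite('pics/'+n,cv2.cvtColor(p['image'],cv2.COLOR_RGB2BGR))
def proj(M,p,pts):
    Mi=np.linalg.inv(M); 
    return cv2.projectPoints(np.array(pts,float).reshape(-1,3),cv2.Rodrigues(Mi[:3,:3])[0],Mi[:3,3],np.array(p['mtx']),np.array(p['dist_coeffs']))[0].reshape(-1,2)
E
python3 - <<'E'
from h import *
np.set_printoptions(precision=4,suppress=True)
print(r.state())
for c in ['side','top']:
    p=r.snapshot(c); save(p,c+'0.png'); M=T_wc(p); print(c,M[:3,3])
    for n in ['green_caddy_grip','green_caddy_pocket','green_caddy','rail_stand','board','shaker_mid','shaker','blue_caddy_grip','blue_caddy_pocket','toothpick_jar','table_fork','catch_left','catch_right']:
        print(n,[(round(d['score'],2),w(M,d['position']),d.keys()-{'score','position'}) for d in r.landmark_of(n,p)[:2]])
E
```

```text
{'clock': 0.0, 'joint_positions': array([-1.3506,  0.314 ,  0.045 ,  1.3036,  0.    ,  1.4312]), 'joint_vel': array([ 0.0001, -0.0003, -0.0004, -0.0004,  0.001 ,  0.0002]), 'tau': array([ -0.0019, -48.0626,  29.8535,   0.0192,  -0.0004,  -0.    ]), 'position': array([ 0.2023, -0.5377,  0.2304]), 'tool_rot': array([-0.0009,  0.9839,  0.1789, -0.    ]), 'ft_force': array([ 0.1401, -0.6406,  0.01  ]), 'torque': array([0.0206, 0.0133, 0.0153]), 'width': 0.08515604076719892}
side [0.2886 0.74   0.6215]
green_caddy_grip [(0.66, array([0.5509, 0.1606, 0.1277]), set())]
green_caddy_pocket [(0.89, array([0.5152, 0.1662, 0.0497]), set())]
green_caddy [(0.68, array([0.5121, 0.166 , 0.0514]), set()), (0.59, array([0.5001, 0.0516, 0.0457]), set())]
rail_stand [(0.72, array([0.5146, 0.1664, 0.0473]), set())]
board [(0.69, array([0.5163, 0.1682, 0.0493]), set()), (0.59, array([ 0.516 , -0.3038,  0.0032]), set())]
shaker_mid [(0.87, array([ 0.475 , -0.2257,  0.0422]), set())]
shaker [(0.65, array([0.5009, 0.0529, 0.0476]), set()), (0.62, array([ 0.4756, -0.2264,  0.0049]), set())]
blue_caddy_grip [(0.84, array([0.5364, 0.0492, 0.1224]), set())]
blue_caddy_pocket [(0.86, array([0.5014, 0.0523, 0.049 ]), set())]
toothpick_jar [(0.83, array([0.5004, 0.0586, 0.0467]), set())]
table_fork [(0.46, array([ 0.5259, -0.1011,  0.0016]), set())]Traceback (most recent call last):
  File "<stdin>", line 7, in <module>
ValueError: it knows: blue_caddy_grip, blue_caddy_pocket, board, green_caddy, green_caddy_grip, green_caddy_pocket, rail_stand, shaker, shaker_mid, table_fork, toothpick_jar
```

```bash
python3 - <<'E'
from h import *
np.set_printoptions(precision=4,suppress=True)
for c in ['top']:
    p=r.snapshot(c); save(p,c+'0.png'); M=T_wc(p); print(c,M[:3,3])
    for n in ['green_caddy_grip','green_caddy_pocket','green_caddy','rail_stand','board','shaker_mid','shaker','blue_caddy_grip','blue_caddy_pocket','toothpick_jar','table_fork']:
        print(n,[(round(d['score'],2),w(M,d['position'])) for d in r.landmark_of(n,p)[:2]])
E
```

```text
top [ 0.4188 -0.0778  1.3434]
green_caddy_grip [(0.65, array([0.5543, 0.1557, 0.1235]))]
green_caddy_pocket [(0.94, array([0.5137, 0.1656, 0.0492]))]
green_caddy [(0.62, array([0.5173, 0.1614, 0.0433]))]
rail_stand [(0.49, array([0.5153, 0.169 , 0.0467]))]
board [(0.92, array([ 0.5169, -0.3018,  0.0002]))]
shaker_mid [(0.57, array([ 0.4734, -0.2196,  0.0443]))]
shaker [(0.68, array([ 0.4774, -0.2272,  0.0051])), (0.48, array([ 0.5479,  0.1042, -0.0017]))]
blue_caddy_grip [(0.9, array([0.5352, 0.0516, 0.1275]))]
blue_caddy_pocket [(0.66, array([0.4997, 0.0528, 0.0498]))]
toothpick_jar [(0.73, array([0.5018, 0.0582, 0.0504]))]
table_fork [(0.49, array([ 0.5208, -0.1017, -0.0003])), (0.43, array([0.5532, 0.1571, 0.1236]))]
```

View pics/side0.png

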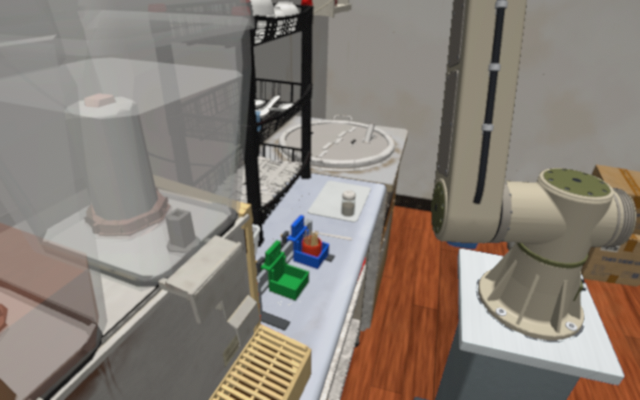

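View pics/top0.png

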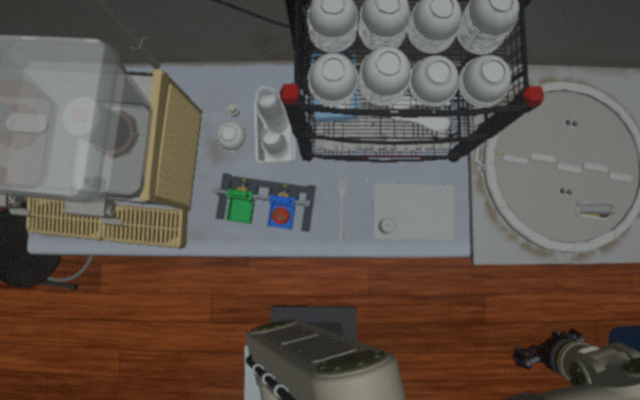

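```bash
python3 - <<'E'
from h import *
np.set_printoptions(precision=4,suppress=True)
p=r.snapshot('top'); M=T_wc(p)
im=cv2.cvtColor(p['image'],cv2.COLOR_RGB2BGR)
cv2.imwrite('pics/top1.png',cv2.resize(im[140:260,200:480],None,fx=2.8,fy=2.8,interpolation=cv2.INTER_CUBIC))
m=r.silhouettes('board',p)[0]['mask'].astype(np.uint8)
K=np.array(p['mtx']);D=np.array(p['dist_coeffs'])
def ray(pts,z):
    u=cv2.undistortPoints(np.array(pts,float).reshape(-1,1,2),K,D).reshape(-1,2)
    d=np.c_[u,np.ones(len(u))]@M[:3,:3].T
    return M[:3,3]+d*((z-M[2,3])/d[:,2])[:,None]
c=max(cv2.findContours(m,cv2.RETR_EXTERNAL,cv2.CHAIN_APPROX_NONE)[0],key=cv2.contourArea)
W=ray(c[:,0],0.004)[:,:2]
rect=cv2.minAreaRect((W*1000).astype(np.float32)); print(rect)
f=r.silhouettes('table_fork',p)[0]; ff=ray(np.argwhere(f['mask'])[:,::-1],0.004); print(f['score'],ff.min(0),ff.max(0))
for n in ['green_caddy','blue_caddy_pocket','rail_stand']:
    s=r.silhouettes(n,p)
    for q in s[:1]:
        W=ray(np.argwhere(q['mask'])[:,::-1],0.05)[:,:2]; print(n,q['score'],cv2.minAreaRect((W*1000).astype(np.float32)))
print(ray([[300,157],[460,157],[200,110],[170,150]],0))
E
```

```text
((513.8739013671875, -304.0690002441406), (224.37741088867188, 157.64688110351562), 88.78459930419922)
0.65 [ 0.4335 -0.114   0.004 ] [ 0.5882 -0.0946  0.004 ]
green_caddy 0.76 ((524.4844360351562, 167.85011291503906), (78.20784759521484, 86.36583709716797), 85.34745788574219)
blue_caddy_pocket 0.96 ((511.3470764160156, 56.84957504272461), (68.07106018066406, 86.58557891845703), 85.64981079101562)
rail_stand 0.9 ((537.871337890625, 108.77970886230469), (273.2722473144531, 125.00221252441406), 82.23580169677734)
[[ 0.6675  0.0118  0.    ]
 [ 0.6691 -0.4382  0.    ]
 [ 0.8045  0.3001  0.    ]
 [ 0.6883  0.3826  0.    ]]
```

View pics/top1.png

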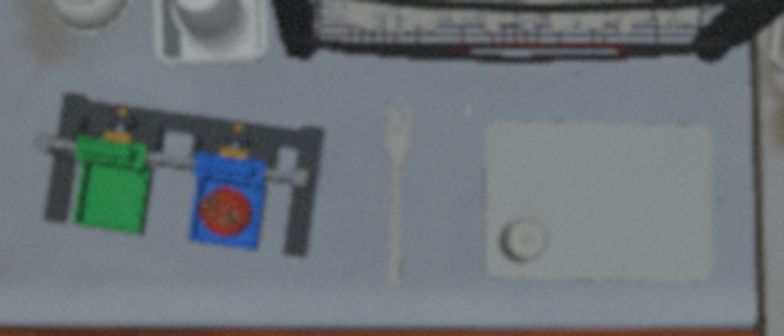

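Request:
send_rows(
  series=[
    {"offset":[35.1,69.8,1],"rot":[0,0,61.6],"fingers":0},
    {"offset":[35.1,69.8,1],"rot":[0,0,61.6],"fingers":0},
    {"offset":[35.1,69.8,1],"rot":[0,0,61.6],"fingers":0},
    {"offset":[35.1,69.8,1],"rot":[0,0,61.6],"fingers":0},
    {"offset":[35.1,69.8,1],"rot":[0,0,61.6],"fingers":0},
  ],
  squeeze=40,
)

```text
clock: 2.12
position: [0.3434, -0.2574, 0.2356]
tool_rot: [0.001, 0.795, 0.606, 0.0]
ft_force: [1.3, -0.3, 0.4]
width: 0.0428
```

Request:
send_rows(
  series=[
    {"offset":[21.1,41.8,0],"rot":[0,0,8.1],"fingers":0},
    {"offset":[21.1,41.8,0],"rot":[0,0,8.1],"fingers":0},
    {"offset":[21.1,41.8,0],"rot":[0,0,8.1],"fingers":0},
    {"offset":[21.1,41.8,0],"rot":[0,0,8.1],"fingers":0},
    {"offset":[21.1,41.8,0],"rot":[0,0,8.1],"fingers":0},
  ],
)

```text
clock: 2.75
position: [0.4845, 0.0219, 0.2357]
tool_rot: [0.001, 0.752, 0.659, 0.0]
ft_force: [1.7, -0.6, 0.4]
width: 0.0428
```

```bash
python3 - <<'E'
from h import *
s=r.state(); print(s['position'],s['tool_rot'],s['clock'])
E
```

```text
[0.48447451 0.02192774 0.23570439] [5.83052797e-04 7.52192803e-01 6.58942713e-01 3.85090052e-04] 2.75
```

Request:
send_rows(
  series=[
    {"offset":[6.8,13.8,0.5],"rot":[0,0,0],"fingers":-0.2},
    {"offset":[6.8,13.8,0.5],"rot":[0,0,0],"fingers":-0.2},
    {"offset":[6.8,13.8,0.5],"rot":[0,0,0],"fingers":-0.2},
    {"offset":[6.8,13.8,0.5],"rot":[0,0,0],"fingers":-0.2},
  ],
)

```text
clock: 3.25
position: [0.5521, 0.1599, 0.2398]
tool_rot: [-0.0, 0.751, 0.66, -0.0]
ft_force: [-1.0, -0.4, -0.1]
width: 0.0344
```

```bash
python3 - <<'E'
from h import *
np.set_printoptions(precision=4,suppress=True)
s=r.state(); p=r.snapshot('wrist'); save(p,'w1.png'); M=T_wc(p,s); print(s['position'],s['width'],s['ft_force'],p['tool_from_camera'])
for n in ['green_caddy_grip','green_caddy_pocket','blue_caddy_grip']:
    print(n,[(round(d['score'],2),w(M,d['position'])) for d in r.landmark_of(n,p)[:2]])
yaw=np.radians(-7.8); g=np.array([.553,.16,.125]); ux=np.array([np.cos(yaw),np.sin(yaw),0]); uy=np.array([-np.sin(yaw),np.cos(yaw),0])
c=[g+a*ux*.006+b*uy*.025+[0,0,.016] for a,b in [(-1,-1),(1,-1),(1,1),(-1,1)]]
pp=proj(M,p,c); print(pp)
im=cv2.imread('pics/w1.png'); cv2.polylines(im,[pp.astype(int)],True,(0,0,255),1); cv2.imwrite('pics/w1b.png',im)
E
```

```text
[0.5521 0.1599 0.2398] 0.034359779366666274 [-1.0307 -0.4231 -0.0556] [[-0.0009 -0.9493 -0.3145  0.0802]
 [ 1.     -0.0004 -0.0014 -0.001 ]
 [ 0.0012 -0.3145  0.9493 -0.1429]
 [ 0.      0.      0.      1.    ]]
green_caddy_grip [(0.72, array([0.5525, 0.1586, 0.1279]))]
green_caddy_pocket [(0.6, array([0.5168, 0.1656, 0.0509]))]
blue_caddy_grip [(0.64, array([0.5371, 0.0479, 0.1216]))]
[[312.73   226.7937]
 [328.9575 226.9006]
 [330.123  160.6761]
 [312.8617 160.5587]]
```

View pics/w1b.png

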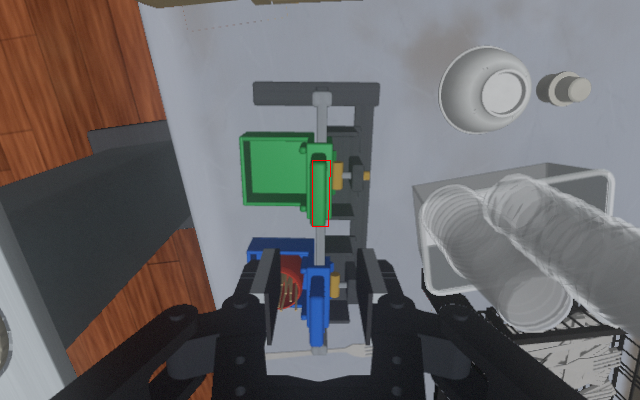

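```bash
python3 - <<'E'
import cv2
im=cv2.imread('pics/w1b.png')[120:260,230:390]; cv2.imwrite('pics/w1c.png',cv2.resize(im,None,fx=4,fy=4,interpolation=cv2.INTER_CUBIC))
E
```

```text
(no output)
```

View pics/w1c.png

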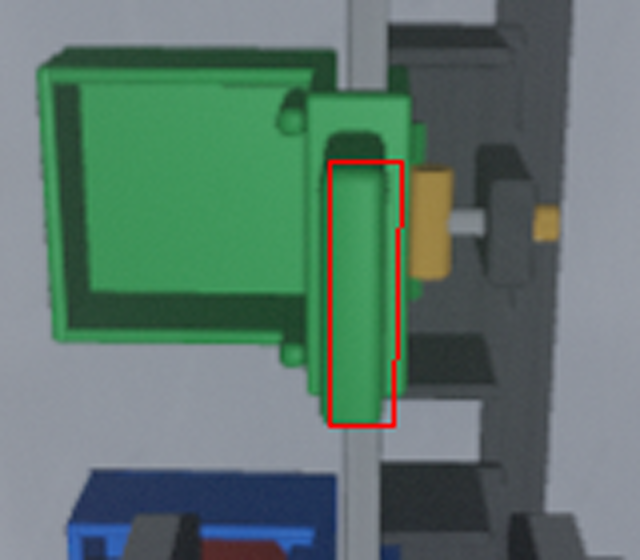

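Request:
send_rows(
  series=[
    {"offset":[-0.1,0,-5],"rot":[0,0,0],"fingers":-0.2},
    {"offset":[-0.1,0,-9.5],"rot":[0,0,0],"fingers":-0.2},
    {"offset":[-0.1,0,-12],"rot":[0,0,0],"fingers":-0.2},
    {"offset":[-0.1,0,-13],"rot":[0,0,0],"fingers":-0.2},
    {"offset":[-0.1,0,-13],"rot":[0,0,0],"fingers":-0.4},
  ],
)

```text
clock: 4.08
position: [0.5505, 0.1571, 0.1105]
tool_rot: [-0.0, 0.753, 0.658, -0.0]
ft_force: [0.8, -0.4, 0.4]
width: 0.0253
```

```bash
python3 - <<'E'
from h import *
s=r.state(); p=r.snapshot('wrist'); save(p,'w2.png'); print(s['position'],s['width'],s['ft_force'])
E
```

```text
[0.55050486 0.15713776 0.11053724] 0.025332556747585604 [ 0.80408579 -0.4017925   0.36388645]
```

View pics/w2.png

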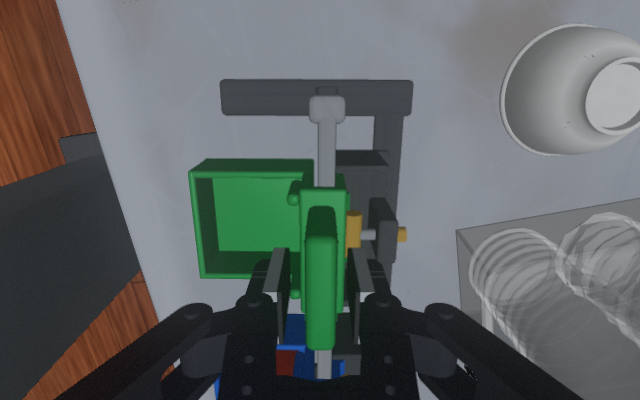

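Request:
send_rows(
  series=[
    {"offset":[0,0,0],"rot":[0,0,0],"fingers":-1},
    {"offset":[0,0,0],"rot":[0,0,0],"fingers":-1},
    {"offset":[0,0,0],"rot":[0,0,0],"fingers":-1},
    {"offset":[0,0,0],"rot":[0,0,0],"fingers":-1},
  ],
  squeeze=60,
)

```text
clock: 4.62
position: [0.552, 0.1579, 0.112]
tool_rot: [0.001, 0.752, 0.659, 0.001]
ft_force: [-0.5, -0.6, 5.5]
width: 0.0108
```

Request:
send_rows(
  series=[
    {"offset":[0,0,0.3],"rot":[0,0,0],"fingers":-1},
    {"offset":[0,0,0.6],"rot":[0,0,0],"fingers":-1},
    {"offset":[0,0,0.9],"rot":[0,0,0],"fingers":-1},
    {"offset":[0,0,1.2],"rot":[0,0,0],"fingers":-1},
    {"offset":[0,0,1.5],"rot":[0,0,0],"fingers":-1},
  ],
)

```text
clock: 5.25
position: [0.5516, 0.1576, 0.1244]
tool_rot: [0.001, 0.752, 0.659, 0.0]
ft_force: [5.7, -1.0, -4.3]
width: 0.0112
```

```bash
python3 - <<'E'
from h import *
s=r.state(); p=r.snapshot('wrist'); save(p,'w3.png'); print(s['position'],s['width'],s['ft_force'],s['torque'])
p=r.snapshot('side');im=cv2.cvtColor(p['image'],cv2.COLOR_RGB2BGR)
cv2.imwrite('pics/s3.png',cv2.resize(im[180:320,220:360],None,fx=4,fy=4,interpolation=cv2.INTER_CUBIC))
E
```

```text
[0.55164793 0.15760643 0.12440631] 0.011151517950523408 [ 5.66281812 -1.03836934 -4.29689409] [-0.26188509 -1.14327016 -0.14342323]
```

View pics/w3.png

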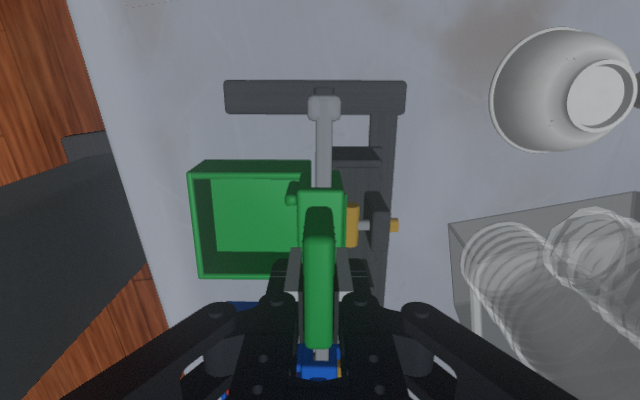

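View pics/s3.png

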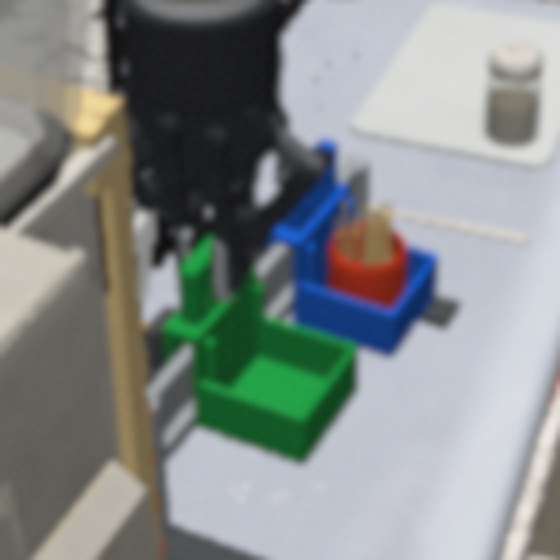

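Request:
send_rows(
  series=[
    {"offset":[0,0,0.6],"rot":[0,0,0],"fingers":-1},
    {"offset":[0,0,1.3],"rot":[0,0,0],"fingers":-1},
    {"offset":[0,0,2.2],"rot":[0,0,0],"fingers":-1},
    {"offset":[0,0,3.2],"rot":[0,0,0],"fingers":-1},
    {"offset":[0,0,5],"rot":[0,0,0],"fingers":-1},
  ],
)

```text
clock: 5.98
position: [0.5491, 0.158, 0.1751]
tool_rot: [-0.001, 0.752, 0.659, -0.001]
ft_force: [0.1, -0.2, -2.0]
width: 0.011
```

```bash
python3 - <<'E'
from h import *
s=r.state(); print(s['position'],s['width'],s['ft_force'],s['torque'])
p=r.snapshot('side');im=cv2.cvtColor(p['image'],cv2.COLOR_RGB2BGR)
cv2.imwrite('pics/s4.png',cv2.resize(im[180:320,220:360],None,fx=4,fy=4,interpolation=cv2.INTER_CUBIC))
E
```

```text
[0.54909722 0.15799126 0.17510231] 0.01096278218605244 [ 0.1483864  -0.21200497 -1.96073616] [-0.02556224 -0.03111428  0.02388016]
```

View pics/s4.png

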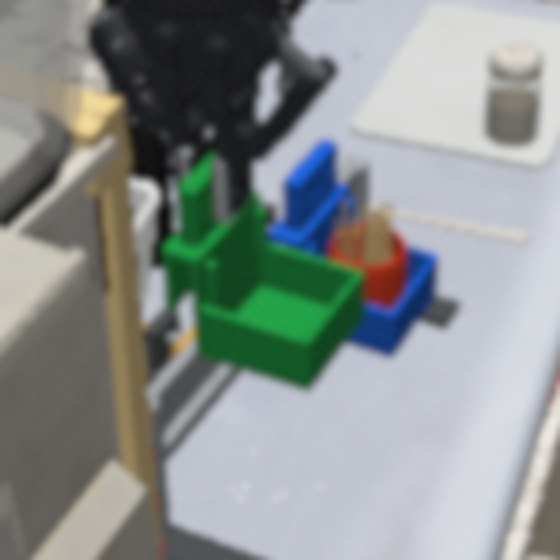

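Request:
send_rows(
  series=[
    {"offset":[0,0,5],"rot":[0,0,0],"fingers":-1},
    {"offset":[0,0,9.5],"rot":[0,0,0],"fingers":-1},
    {"offset":[0,-4,9.5],"rot":[0,0,1],"fingers":-1},
    {"offset":[0,-9,9.5],"rot":[0,0,3],"fingers":-1},
    {"offset":[0,-14,9.5],"rot":[0,0,5],"fingers":-1},
  ],
)

```text
clock: 6.65
position: [0.5499, 0.0172, 0.2703]
tool_rot: [-0.0, 0.722, 0.692, -0.0]
ft_force: [0.3, -0.3, -2.0]
width: 0.0113
```

Request:
send_rows(
  series=[
    {"offset":[0,-5,0],"rot":[0,0,0.6],"fingers":-1},
    {"offset":[0,-10,0],"rot":[0,0,1.6],"fingers":-1},
    {"offset":[0,-15,0],"rot":[0,0,1.6],"fingers":-1},
    {"offset":[0,-20,0],"rot":[0,0,1.6],"fingers":-1},
    {"offset":[-0.2,-25,-2],"rot":[0,0,1.6],"fingers":-1},
  ],
)

```text
clock: 7.28
position: [0.549, -0.2337, 0.2516]
tool_rot: [0.001, 0.713, 0.701, 0.001]
ft_force: [0.3, 0.6, -0.9]
width: 0.0116
```

Request:
send_rows(
  series=[
    {"offset":[-0.2,-5,-2],"rot":[0,0,0],"fingers":-1},
    {"offset":[-0.4,-9,-4],"rot":[0,0,0],"fingers":-1},
    {"offset":[-0.4,-12,-7],"rot":[0,0,0],"fingers":-1},
    {"offset":[-0.4,-13,-10],"rot":[0,0,0],"fingers":-1},
    {"offset":[-0.4,-13,-10],"rot":[0,0,0],"fingers":-1},
  ],
)

```text
clock: 7.9
position: [0.5425, -0.3611, 0.147]
tool_rot: [-0.004, 0.713, 0.701, -0.0]
ft_force: [0.5, 0.7, -1.3]
width: 0.0111
```

```bash
python3 - <<'E'
from h import *
np.set_printoptions(precision=4,suppress=True)
s=r.state(); p=r.snapshot('wrist'); save(p,'w5.png'); M=T_wc(p,s); print(s['clock'],s['position'],s['tool_rot'],s['width'],s['ft_force'])
for n in ['green_caddy_grip','green_caddy_pocket','shaker_mid','board']:
    print(n,[(round(d['score'],2),w(M,d['position'])) for d in r.landmark_of(n,p)[:1]])
p=r.snapshot('side');im=cv2.cvtColor(p['image'],cv2.COLOR_RGB2BGR);M=T_wc(p)
for n in ['green_caddy_grip','green_caddy_pocket','shaker_mid','board']:
    print(n,[(round(d['score'],2),w(M,d['position'])) for d in r.landmark_of(n,p)[:1]])
cv2.imwrite('pics/s5.png',cv2.resize(im[130:290,240:420],None,fx=4,fy=4,interpolation=cv2.INTER_CUBIC))
E
```

```text
7.9 [ 0.5425 -0.3611  0.147 ] [-0.0036  0.7135  0.7007 -0.0001] 0.01106956393546779 [ 0.5184  0.6749 -1.3448]
green_caddy_grip [(0.83, array([ 0.5406, -0.3608,  0.1596]))]
green_caddy_pocket [(0.98, array([ 0.5045, -0.3586,  0.0847]))]
shaker_mid []
board [(0.64, array([ 0.5169, -0.3021,  0.0057]))]
green_caddy_grip [(0.94, array([ 0.547 , -0.3595,  0.1692]))]
green_caddy_pocket [(0.58, array([ 0.5083, -0.3582,  0.0916]))]
shaker_mid [(0.89, array([ 0.4754, -0.2233,  0.0469]))]
board []
```

View pics/w5.png

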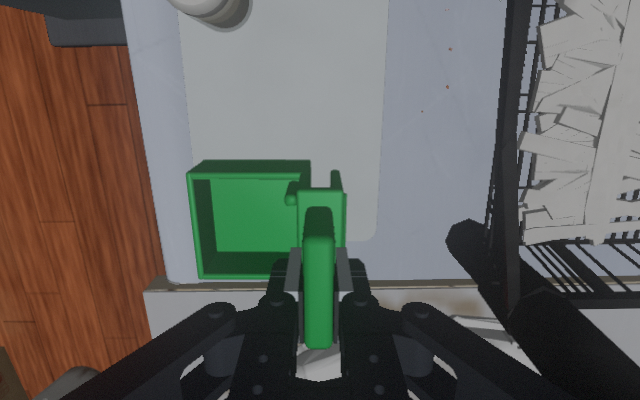

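View pics/s5.png

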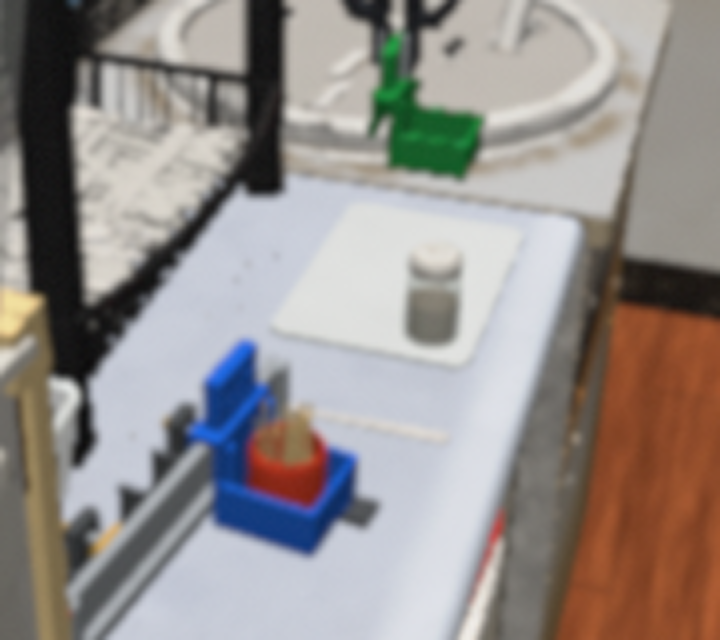

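Request:
send_rows(
  series=[
    {"offset":[0.1,0,-3],"rot":[0,0,0],"fingers":-1},
    {"offset":[0.1,0,-5.5],"rot":[0,0,0],"fingers":-1},
    {"offset":[0.1,0,-6.7],"rot":[0,0,0],"fingers":-1},
    {"offset":[0.1,0,-7.2],"rot":[0,0,0],"fingers":-1},
    {"offset":[0.1,0,-7.2],"rot":[0,0,0],"fingers":-1},
  ],
)

```text
clock: 9.02
position: [0.5459, -0.3623, 0.0788]
tool_rot: [0.0, 0.713, 0.701, 0.0]
ft_force: [0.4, -0.6, -0.7]
width: 0.011
```

Request:
send_rows(
  series=[
    {"offset":[0,0,-0.1],"rot":[0,0,0],"fingers":-1},
    {"offset":[0,0,-0.2],"rot":[0,0,0],"fingers":-1},
    {"offset":[0,0,-0.3],"rot":[0,0,0],"fingers":-1},
  ],
)

```text
clock: 9.4
position: [0.5458, -0.3623, 0.0757]
tool_rot: [0.0, 0.713, 0.701, 0.0]
ft_force: [0.1, -0.3, -2.4]
width: 0.0113
```

Request:
send_rows(
  series=[
    {"offset":[0,0,-0.1],"rot":[0,0,0],"fingers":-1},
    {"offset":[0,0,-0.2],"rot":[0,0,0],"fingers":-1},
    {"offset":[0,0,-0.3],"rot":[0,0,0],"fingers":-1},
  ],
)

```text
clock: 9.78
position: [0.5456, -0.3621, 0.0722]
tool_rot: [-0.0, 0.713, 0.701, 0.0]
ft_force: [-0.2, 1.4, -1.7]
width: 0.0111
```

Request:
send_rows(
  series=[
    {"offset":[0,0,-0.1],"rot":[0,0,0],"fingers":-1},
    {"offset":[0,0,-0.2],"rot":[0,0,0],"fingers":-1},
  ],
)

```text
clock: 10.02
position: [0.546, -0.3622, 0.0713]
tool_rot: [0.001, 0.713, 0.701, 0.0]
ft_force: [-1.3, 1.4, 9.3]
width: 0.0111
```

Request:
send_rows(
  series=[
    {"offset":[0,0,0.05],"rot":[0,0,0],"fingers":-0.9},
    {"offset":[0,0,0.1],"rot":[0,0,0],"fingers":-0.6},
    {"offset":[0,0,0.1],"rot":[0,0,0],"fingers":-0.3},
    {"offset":[0,0,0.1],"rot":[0,0,0],"fingers":-0.2},
  ],
)

```text
clock: 10.52
position: [0.5456, -0.3621, 0.0712]
tool_rot: [-0.0, 0.713, 0.701, 0.0]
ft_force: [-0.2, -0.3, -0.1]
width: 0.0341
```

```bash
python3 - <<'E'
from h import *
np.set_printoptions(precision=4,suppress=True)
s=r.state(); p=r.snapshot('wrist'); save(p,'w6.png'); M=T_wc(p,s); print(s['clock'],s['position'],s['width'],s['ft_force'])
E
```

```text
10.525 [ 0.5456 -0.3621  0.0712] 0.034058519068870266 [-0.1837 -0.3159 -0.064 ]
```

View pics/w6.png

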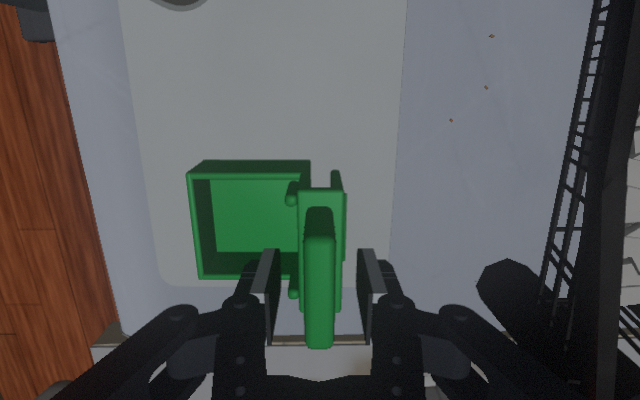

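Request:
send_rows(
  series=[
    {"offset":[0,0,2],"rot":[0,0,0],"fingers":-0.2},
    {"offset":[0,0,7],"rot":[0,0,0],"fingers":-0.2},
    {"offset":[0,0,12],"rot":[0,0,0],"fingers":0},
    {"offset":[0,0,16],"rot":[0,0,0],"fingers":0.4},
    {"offset":[0,3,17],"rot":[0,0,0],"fingers":0.8},
  ],
)

```text
clock: 11.2
position: [0.5467, -0.3341, 0.2443]
tool_rot: [0.003, 0.714, 0.7, 0.0]
ft_force: [1.3, 0.1, 0.2]
width: 0.0759
```

```bash
python3 - <<'E'
from h import *
np.set_printoptions(precision=4,suppress=True)
s=r.state(); p=r.snapshot('wrist'); save(p,'w7.png'); M=T_wc(p,s); print(s['clock'],s['position'],s['width'],s['joint_positions'])
for n in ['green_caddy_grip','green_caddy_pocket','shaker_mid','shaker','board']:
    print(n,[(round(d['score'],2),w(M,d['position'])) for d in r.landmark_of(n,p)[:1]])
p=r.snapshot('top'); M=T_wc(p); save(p,'t7.png')
for n in ['green_caddy_pocket','shaker_mid','shaker','board']:
    print(n,[(round(d['score'],2),w(M,d['position'])) for d in r.landmark_of(n,p)[:1]])
E
```

```text
11.2 [ 0.5467 -0.3341  0.2443] 0.07592869384348504 [-0.6737  0.4385  0.2609  1.3872 -0.0002  0.9168]
green_caddy_grip [(0.71, array([ 0.5465, -0.3579,  0.0849]))]
green_caddy_pocket [(0.94, array([ 0.5045, -0.3619,  0.0101]))]
shaker_mid [(0.94, array([ 0.4748, -0.2262,  0.0434]))]
shaker [(0.95, array([ 0.4787, -0.2235,  0.0025]))]
board [(0.66, array([ 0.5177, -0.2993,  0.0013]))]
green_caddy_pocket [(0.51, array([ 0.5085, -0.3585,  0.0088]))]
shaker_mid [(0.6, array([ 0.4774, -0.2211,  0.0453]))]
shaker [(0.8, array([ 0.4766, -0.2274,  0.0033]))]
board [(0.59, array([ 0.5199, -0.3035,  0.001 ]))]
```

View pics/w7.png

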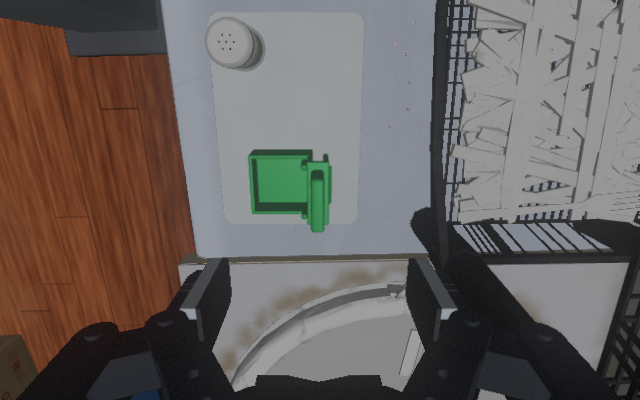

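Request:
send_rows(
  series=[
    {"offset":[-1.4,2.2,0],"rot":[0,0,10],"fingers":1},
    {"offset":[-2.8,4.4,0],"rot":[0,0,20],"fingers":1},
    {"offset":[-4.2,6.6,0],"rot":[0,0,30],"fingers":1},
    {"offset":[-5.6,8.8,0],"rot":[0,0,40],"fingers":1},
    {"offset":[-7,11,0],"rot":[0,0,50],"fingers":1},
  ],
)

```text
clock: 12.38
position: [0.4751, -0.2216, 0.2411]
tool_rot: [-0.0, 0.347, 0.938, 0.0]
ft_force: [-0.4, 0.6, 0.3]
width: 0.0854
```

Request:
send_rows(
  series=[
    {"offset":[0,0,-1],"rot":[0,0,10],"fingers":1},
    {"offset":[0,0,-2],"rot":[0,0,20],"fingers":1},
    {"offset":[0,0,-3],"rot":[0,0,30],"fingers":1},
    {"offset":[0,0,-4],"rot":[0,0,40],"fingers":1},
    {"offset":[0,0,-5],"rot":[0,0,40],"fingers":1},
  ],
)

```text
clock: 13.0
position: [0.4756, -0.2223, 0.1908]
tool_rot: [-0.0, 0.01, 1.0, 0.0]
ft_force: [-0.6, -0.5, 0.5]
width: 0.0855
```

```bash
python3 - <<'E'
from h import *
np.set_printoptions(precision=4,suppress=True)
s=r.state(); p=r.snapshot('wrist'); save(p,'w8.png'); M=T_wc(p,s); print(s['clock'],s['position'],s['tool_rot'],s['width'],s['joint_positions'])
for n in ['green_caddy_pocket','shaker_mid','shaker']:
    print(n,[(round(d['score'],2),w(M,d['position'])) for d in r.landmark_of(n,p)[:1]])
a=np.linspace(0,2*np.pi,60); im=cv2.imread('pics/w8.png')
for z,rr,col in [(.079,.020,(0,0,255)),(.004,.0215,(255,0,0))]:
    pp=proj(M,p,np.c_[.4755+rr*np.cos(a),-.2245+rr*np.sin(a),z+0*a]); cv2.polylines(im,[pp.astype(int)],True,col,1)
cv2.imwrite('pics/w8b.png',im)
E
```

```text
13.0 [ 0.4756 -0.2223  0.1908] [-0.      0.0096  1.      0.0001] 0.08552116879511795 [-0.5902  0.2326 -0.1623  1.176   0.0001 -0.5711]
green_caddy_pocket [(0.95, array([ 0.5061, -0.3586,  0.013 ]))]
shaker_mid [(0.78, array([ 0.476 , -0.2283,  0.0436]))]
shaker [(0.7, array([ 0.4765, -0.221 ,  0.0049]))]
```

View pics/w8b.png

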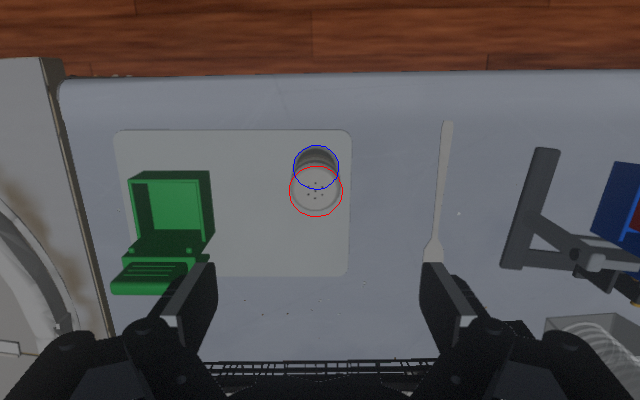

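Request:
send_rows(
  series=[
    {"offset":[0,-0.2,-5],"rot":[0,0,0],"fingers":0.7},
    {"offset":[0,-0.2,-9],"rot":[0,0,0],"fingers":0.6},
    {"offset":[0,-0.2,-12.5],"rot":[0,0,0],"fingers":0.6},
    {"offset":[0,-0.2,-15],"rot":[0,0,0],"fingers":0.6},
    {"offset":[0,-0.2,-15.5],"rot":[0,0,0],"fingers":0.4},
  ],
)

```text
clock: 13.82
position: [0.4748, -0.2235, 0.0351]
tool_rot: [-0.001, 0.009, 1.0, 0.001]
ft_force: [0.0, 0.7, -0.1]
width: 0.0597
```

```bash
python3 - <<'E'
from h import *
np.set_printoptions(precision=4,suppress=True)
s=r.state(); p=r.snapshot('wrist'); save(p,'w9.png'); M=T_wc(p,s); print(s['clock'],s['position'],s['width'],s['ft_force'])
print([(round(d['score'],2),w(M,d['position'])) for d in r.landmark_of('shaker_mid',p)[:1]])
E
```

```text
13.825 [ 0.4748 -0.2235  0.0351] 0.05969695822497135 [ 0.0307  0.7478 -0.0787]
[(0.92, array([ 0.4765, -0.2246,  0.047 ]))]
```

View pics/w9.png

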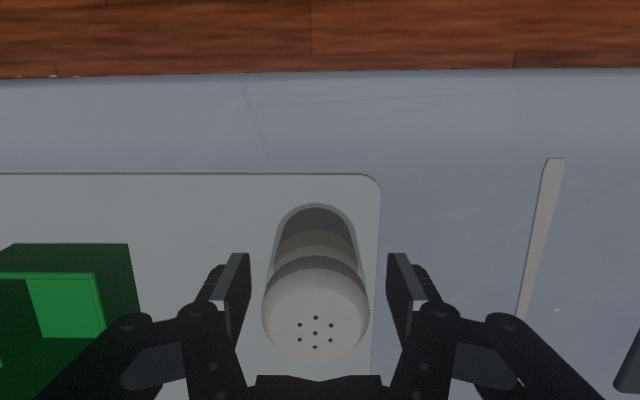

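Request:
send_rows(
  series=[
    {"offset":[0,0,0],"rot":[0,0,0],"fingers":0.2},
    {"offset":[0,0,0],"rot":[0,0,0],"fingers":-0.1},
    {"offset":[0,0,0],"rot":[0,0,0],"fingers":-0.4},
    {"offset":[0,0,0],"rot":[0,0,0],"fingers":-0.6},
  ],
  squeeze=30,
)

```text
clock: 14.42
position: [0.4767, -0.2248, 0.0379]
tool_rot: [0.001, 0.009, 1.0, -0.001]
ft_force: [-0.2, 0.4, 6.3]
width: 0.0395
```

Request:
send_rows(
  series=[
    {"offset":[0,0,0.5],"rot":[0,0,0],"fingers":-1},
    {"offset":[0,0,1.5],"rot":[0,0,0],"fingers":-1},
    {"offset":[0,0,4],"rot":[0,0,0],"fingers":-1},
    {"offset":[0,0,7],"rot":[0,0,0],"fingers":-1},
    {"offset":[0,0,9],"rot":[0,0,0],"fingers":-1},
  ],
)

```text
clock: 15.05
position: [0.476, -0.2243, 0.1282]
tool_rot: [0.001, 0.008, 1.0, -0.0]
ft_force: [0.2, 0.4, -1.0]
width: 0.0397
```

```bash
python3 - <<'E'
from h import *
np.set_printoptions(precision=4,suppress=True)
s=r.state(); p=r.snapshot('wrist'); save(p,'w10.png'); M=T_wc(p,s); print(s['clock'],s['position'],s['tool_rot'],s['width'],s['ft_force'])
for n in ['green_caddy_pocket','shaker_mid','shaker']:
    print(n,[(round(d['score'],2),w(M,d['position'])) for d in r.landmark_of(n,p)[:1]])
def box(x,y,deg,z,h):
    t=np.radians(deg);c=np.array([[-h,-h],[h,-h],[h,h],[-h,h]])@np.array([[np.cos(t),np.sin(t)],[-np.sin(t),np.cos(t)]])
    return np.c_[c+[x,y],np.full(4,z)]
im=cv2.imread('pics/w10.png')
for h,z in[(.032,.036),(.028,.008)]:
    cv2.polylines(im,[proj(M,p,box(.507,-.360,-1.1,z,h)).astype(int)],True,(0,0,255),1)
cv2.imwrite('pics/w10b.png',im)
E
```

```text
15.05 [ 0.476  -0.2243  0.1282] [ 0.0006  0.0085  1.     -0.0003] 0.039742714211407314 [ 0.2357  0.4235 -0.9628]
green_caddy_pocket [(0.74, array([ 0.5075, -0.3612,  0.0093]))]
shaker_mid [(0.65, array([ 0.4745, -0.2256,  0.1344]))]
shaker [(0.56, array([ 0.4785, -0.2201,  0.0932]))]
```

View pics/w10b.png

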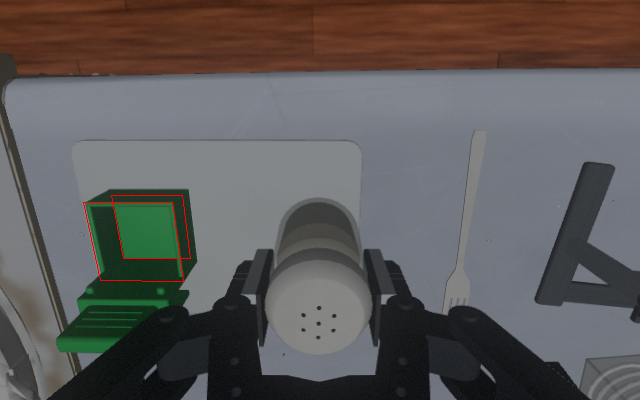

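```bash
python3 - <<'E'
import cv2
im=cv2.imread('pics/w10b.png')[170:330,50:230]; cv2.imwrite('pics/w10c.png',cv2.resize(im,None,fx=4,fy=4,interpolation=cv2.INTER_CUBIC))
E
```

```text
(no output)
```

View pics/w10c.png

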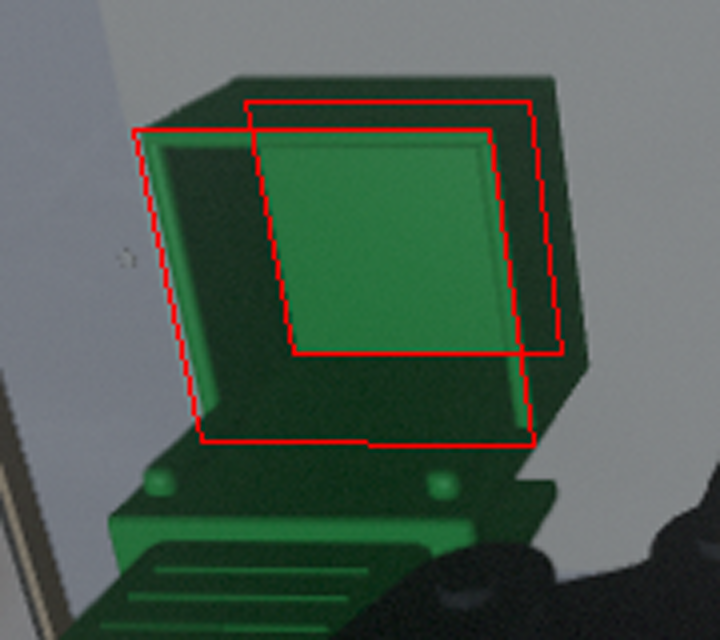

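Request:
send_rows(
  series=[
    {"offset":[0.8,-3.5,0],"rot":[0,0,0],"fingers":-1},
    {"offset":[1.6,-7,0],"rot":[0,0,0],"fingers":-1},
    {"offset":[2.4,-10.5,0],"rot":[0,0,0],"fingers":-1},
    {"offset":[3.2,-13.5,0],"rot":[0,0,0],"fingers":-1},
    {"offset":[3.2,-13.5,-2],"rot":[0,0,0],"fingers":-1},
  ],
)

```text
clock: 15.88
position: [0.5085, -0.362, 0.1057]
tool_rot: [0.001, 0.01, 1.0, -0.001]
ft_force: [0.2, 0.7, -1.8]
width: 0.0394
```

Request:
send_rows(
  series=[
    {"offset":[0,0,-1],"rot":[0,0,0],"fingers":-1},
    {"offset":[0,0,-1],"rot":[0,0,0],"fingers":-1},
  ],
)

```text
clock: 16.12
position: [0.5064, -0.3577, 0.0943]
tool_rot: [-0.002, 0.008, 1.0, 0.002]
ft_force: [0.2, 0.2, -1.5]
width: 0.0399
```

```bash
python3 - <<'E'
from h import *
np.set_printoptions(precision=4,suppress=True)
s=r.state(); p=r.snapshot('wrist'); save(p,'w11.png'); M=T_wc(p,s); print(s['clock'],s['position'],s['tool_rot'],s['width'],s['ft_force'])
for n in ['green_caddy_pocket','shaker_mid','shaker']:
    print(n,[(round(d['score'],2),w(M,d['position'])) for d in r.landmark_of(n,p)[:1]])
p=r.snapshot('side'); im=cv2.cvtColor(p['image'],cv2.COLOR_RGB2BGR);M=T_wc(p)
for n in ['green_caddy_pocket','shaker_mid','shaker']:
    print(n,[(round(d['score'],2),w(M,d['position'])) for d in r.landmark_of(n,p)[:1]])
cv2.imwrite('pics/s11.png',cv2.resize(im[120:240,270:410],None,fx=5,fy=5,interpolation=cv2.INTER_CUBIC))
E
```

```text
16.125 [ 0.5064 -0.3577  0.0943] [-0.0016  0.0083  1.      0.0015] 0.03986610655434667 [ 0.1536  0.2431 -1.4666]
green_caddy_pocket [(0.67, array([ 0.509 , -0.3612,  0.0103]))]
shaker_mid [(0.89, array([ 0.5057, -0.3606,  0.1011]))]
shaker [(0.81, array([ 0.5077, -0.358 ,  0.0601]))]
green_caddy_pocket [(0.85, array([ 0.5089, -0.3567,  0.008 ]))]
shaker_mid [(0.44, array([ 0.508 , -0.3599,  0.0999]))]
shaker [(0.66, array([ 0.5093, -0.3603,  0.0656]))]
```

View pics/w11.png

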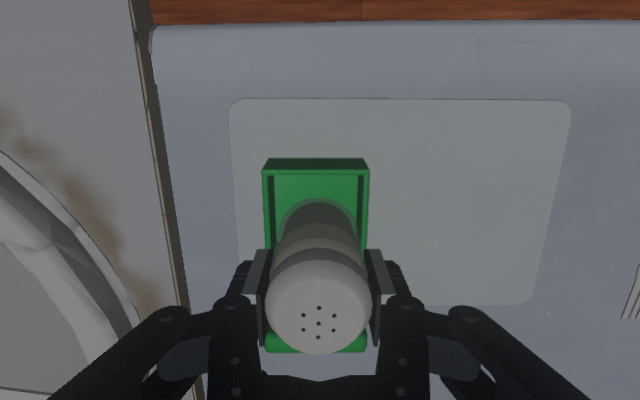

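View pics/s11.png

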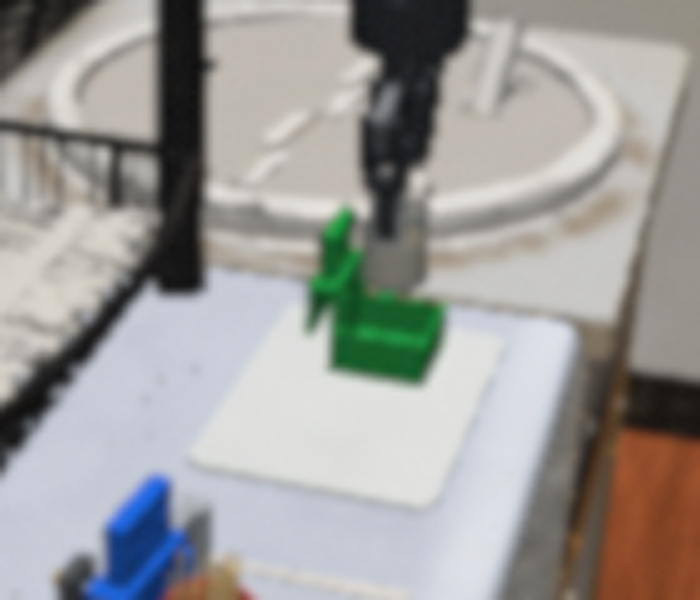

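Request:
send_rows(
  series=[
    {"offset":[0,0,-1],"rot":[0,0,0],"fingers":-1},
    {"offset":[0,0,-2],"rot":[0,0,0],"fingers":-1},
    {"offset":[0,0,-3],"rot":[0,0,0],"fingers":-1},
    {"offset":[0,0,-4],"rot":[0,0,0],"fingers":-1},
    {"offset":[0,0,-4.5],"rot":[0,0,0],"fingers":-1},
  ],
)

```text
clock: 17.15
position: [0.5072, -0.3587, 0.0502]
tool_rot: [-0.001, 0.008, 1.0, 0.001]
ft_force: [0.7, 0.4, -1.3]
width: 0.0398
```

Request:
send_rows(
  series=[
    {"offset":[0,0,0],"rot":[0,0,0],"fingers":-1},
    {"offset":[0,0,-0.2],"rot":[0,0,0],"fingers":-1},
    {"offset":[0,0,-0.4],"rot":[0,0,0],"fingers":-1},
  ],
)

```text
clock: 17.52
position: [0.5079, -0.3593, 0.0477]
tool_rot: [0.0, 0.008, 1.0, -0.0]
ft_force: [0.4, -0.3, -1.6]
width: 0.0398
```

Request:
send_rows(
  series=[
    {"offset":[0,0,-0.15],"rot":[0,0,0],"fingers":-1},
    {"offset":[0,0,-0.3],"rot":[0,0,0],"fingers":-1},
  ],
)

```text
clock: 17.77
position: [0.5077, -0.3591, 0.0443]
tool_rot: [0.0, 0.008, 1.0, -0.0]
ft_force: [0.0, -0.4, -1.5]
width: 0.0397
```

Request:
send_rows(
  series=[
    {"offset":[0,0,-0.1],"rot":[0,0,0],"fingers":-1},
    {"offset":[0,0,-0.1],"rot":[0,0,0],"fingers":-1},
  ],
)

```text
clock: 18.02
position: [0.5076, -0.359, 0.0432]
tool_rot: [-0.0, 0.008, 1.0, 0.0]
ft_force: [0.4, -0.7, -0.9]
width: 0.0397
```

Request:
send_rows(
  series=[
    {"offset":[0,0,-0.1],"rot":[0,0,0],"fingers":-1},
    {"offset":[0,0,-0.15],"rot":[0,0,0],"fingers":-1},
  ],
)

```text
clock: 18.27
position: [0.5077, -0.3591, 0.042]
tool_rot: [0.0, 0.008, 1.0, -0.0]
ft_force: [-0.5, 0.6, 1.4]
width: 0.0397
```

Request:
send_rows(
  series=[
    {"offset":[0,0,-0.1],"rot":[0,0,0],"fingers":-1},
    {"offset":[0,0,-0.1],"rot":[0,0,0],"fingers":-1},
  ],
)

```text
clock: 18.52
position: [0.5078, -0.3592, 0.0419]
tool_rot: [0.0, 0.008, 1.0, -0.0]
ft_force: [-1.6, 1.1, 5.9]
width: 0.0397
```

Request:
send_rows(
  series=[
    {"offset":[0,0,0.05],"rot":[0,0,0],"fingers":0},
    {"offset":[0,0,0.1],"rot":[0,0,0],"fingers":0.2},
    {"offset":[0,0,0.1],"rot":[0,0,0],"fingers":0.4},
    {"offset":[0,0,0.1],"rot":[0,0,0],"fingers":0.5},
  ],
)

```text
clock: 19.02
position: [0.5076, -0.3591, 0.0417]
tool_rot: [-0.0, 0.008, 1.0, 0.0]
ft_force: [0.4, -0.0, 0.7]
width: 0.0641
```

```bash
python3 - <<'E'
from h import *
s=r.state(); p=r.snapshot('wrist'); save(p,'w12.png'); print(s['clock'],s['position'],s['width'],s['ft_force'])
E
```

```text
19.025 [ 0.50763273 -0.35906937  0.04168978] 0.06406949846415601 [ 0.43506891 -0.03993953  0.69966988]
```

View pics/w12.png

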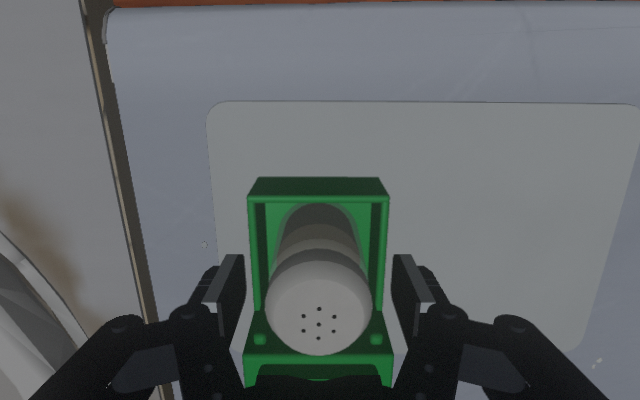

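Standing in the pocket, fingers clear. Straight up and away.

Request:
send_rows(
  series=[
    {"offset":[0,0,2],"rot":[0,0,0],"fingers":0.5},
    {"offset":[0,0,6],"rot":[0,0,0],"fingers":0.5},
    {"offset":[0,0,11],"rot":[0,0,0],"fingers":0.5},
    {"offset":[0,0,16],"rot":[0,0,0],"fingers":0.5},
    {"offset":[-2,3,20],"rot":[0,0,0],"fingers":0.5},
  ],
)

```text
clock: 19.7
position: [0.4885, -0.3306, 0.2435]
tool_rot: [0.001, 0.009, 1.0, -0.001]
ft_force: [-0.4, 0.1, 0.6]
width: 0.064
```

Request:
send_rows(
  series=[
    {"offset":[-2,5,0],"rot":[0,0,0],"fingers":0.5},
    {"offset":[-4,10,0],"rot":[0,0,0],"fingers":0.5},
    {"offset":[-4,12,0],"rot":[0,0,0],"fingers":0.5},
    {"offset":[-4,12,0],"rot":[0,0,0],"fingers":0.5},
    {"offset":[-4,12,0],"rot":[0,0,0],"fingers":0.5},
  ],
)

```text
clock: 20.32
position: [0.4484, -0.21, 0.2418]
tool_rot: [0.0, 0.009, 1.0, -0.0]
ft_force: [-0.2, 0.4, -0.0]
width: 0.0642
```

```bash
python3 - <<'E'
from h import *
np.set_printoptions(precision=4,suppress=True)
s=r.state(); p=r.snapshot('wrist'); save(p,'w13.png'); print(s['clock'],s['position'])
p=r.snapshot('side'); im=cv2.cvtColor(p['image'],cv2.COLOR_RGB2BGR);M=T_wc(p)
for n in ['green_caddy_pocket','green_caddy_grip','shaker_mid','shaker','blue_caddy_grip','toothpick_jar','table_fork']:
    print(n,[(round(d['score'],2),w(M,d['position'])) for d in r.landmark_of(n,p)[:1]])
cv2.imwrite('pics/s13.png',cv2.resize(im[150:310,240:420],None,fx=4,fy=3.7,interpolation=cv2.INTER_CUBIC))
E
```

```text
20.325 [ 0.4484 -0.21    0.2418]
green_caddy_pocket [(0.61, array([ 0.5048, -0.3562,  0.006 ]))]
green_caddy_grip [(0.89, array([ 0.5489, -0.3573,  0.0868]))]
shaker_mid [(0.8, array([ 0.507 , -0.3578,  0.0467]))]
shaker [(0.77, array([ 0.5094, -0.3586,  0.0072]))]
blue_caddy_grip [(0.78, array([0.5365, 0.0537, 0.1222]))]
toothpick_jar [(0.89, array([0.4997, 0.0587, 0.05  ]))]
table_fork [(0.55, array([ 0.526 , -0.1013,  0.0016]))]
```

View pics/w13.png

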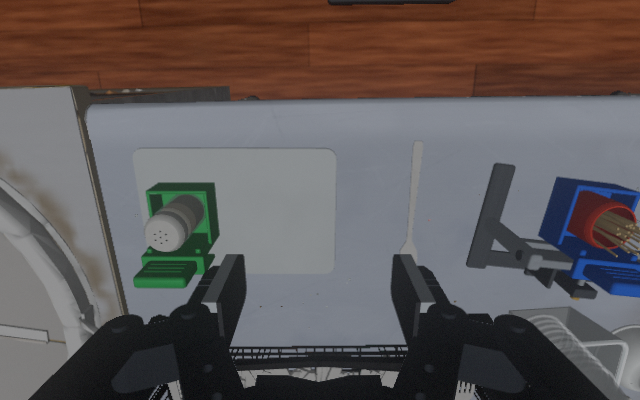

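View pics/s13.png

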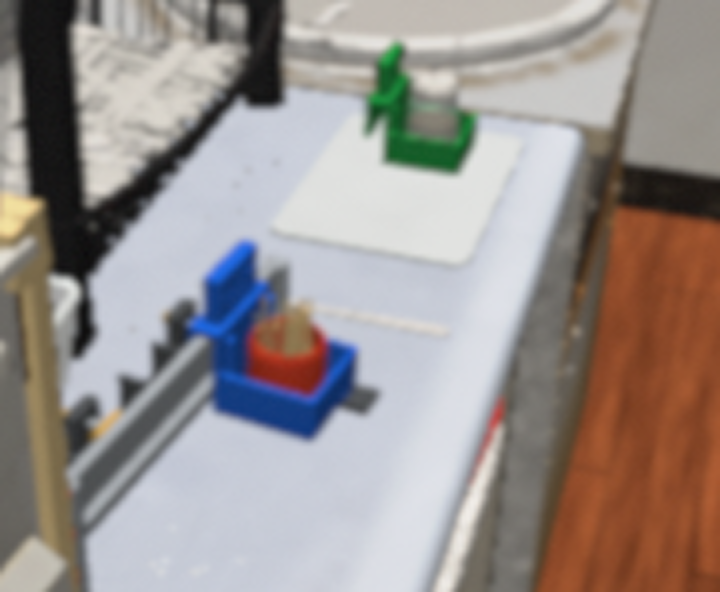

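Both pictures show the green caddy upright within the board with the shaker upright in its pocket. The blue caddy, jar and fork are unchanged, and the gripper is clear.

```bash
python3 -c "
from cell import r
print(r.sign_off())"
```

```text
the job is handed in; nothing more can be done
None
```

I lifted the green caddy by its tab straight up past the catch and stood it on the free half of the board. Then I gripped the pepper shaker near its cap and stood it in the caddy's pocket. Both were lowered until the wrist felt light contact (about 9 N for the caddy, 6 N for the shaker) and only then released. I handed the job in at about 20.7 s on the robot's clock, with the gripper clear of everything.

**Last checks:**
- **Green caddy:** upright and wholly on the board in the side and wrist pictures, with its pocket at about (0.507, -0.359).
- **Shaker:** upright and near the middle of the pocket. Its underside measured about 7 mm up, against the 8 mm expected for the pocket floor.
- **Blue caddy, jar and fork:** where they were at the start, within the networks' error of a few millimetres.

No check failed. The fingers read 39.7 mm on the shaker, so they held the steel cap rather than the glass I had aimed for. It was held securely and did not slip.

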